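# Level an instrument plate with a wedge

## Robot

A 7-joint arm with a two-finger parallel gripper is mounted at the origin on the work surface. World frame = base frame: x ahead of the robot, y to its left, z up, the work surface at z = 0. Lengths are in m, angles in rad, forces in N, time in s.
With the tool pointing down it reaches from about 0.4 to 0.85 m from the base axis. Payload 10.4 kg.
Tool frame: the origin (TCP) lies midway between the tips of the shut fingers; the grasp point (between the pads) lies 19 mm behind it; z points along the fingers, y is the direction in which the jaws open and shut (so a half turn about z gives the same grasp; the last joint's range is limited). The gripper opens to 85 mm and grips with 20 to 120 N. Pads are 22 mm wide; open, the fingers measure 114 mm over their backs; the gripper's body (76 mm by 85 mm) begins 54 mm behind the grasp point. The pads swing forward as they close: fully open they stand 13 mm farther back than shut.
Start: joints at [1.146, 0.332, -0.065, 1.46, 0.022, 1.35, -0.088], TCP at [0.244, -0.575, 0.231] pointing down, gripper open.
Joint ranges: [-2.6, 2.6], [-0.5, 2.12], [-1.47, 1.34], [0.16, 2.42], [-1.27, 4.41], [0.06, 2.06], [-2.6, 2.6]. Speed limits (rad/s): [2.22, 2.22, 2.79, 2.79, 3.14, 3.14, 3.14].

## Interface

Orientations are given as a 3x3 rotation matrix whose columns are the frame's x, y, z axes.
In Python, from rig import telemetry, vision, workorder gives the robot as it stands.
- The arm moves only by the tool play_rows, never from a script. Its argument "moves" is a list of rows, each a list of 6 numbers: the shift along the world's x, y, z in cm, then the turn, a rotation vector about the world's x, y, z in rad. In form: [[tx, ty, tz, wx, wy, wz], ...]. A call has 1 to 8 rows; each row is the pose to reach, as a shift and turn from the pose measured when the call began; what a row does not reach only later rows make up. A row lasts 1/8 s, in which the tool goes at most 62.5 mm and 10.7 degrees, less where a joint would pass 70% of its speed; a pose out of reach is approached as far as the arm can. A call with a gripper value outside its range is refused whole. "hand" is the finger opening in cm, from 0 to 8.54, set as the call begins (left out, the last holds). The fingers move at their own pace and stop on an object; "newtons" is the grip in N (left out, the last holds). Time passes only in rows, so rows that repeat a pose let the fingers close. It gives the time, the measured TCP pose, the force and the opening at its end, in the units of the state.
- telemetry.observe(): the state, without advancing time (a new reading comes with each control period).
- vision.camera(name): name is "scene" or "top" or "wrist"; returns a dict with "color" (400x640x3 uint8, red, green, blue), "range_z" (400x640 float32, m along the optical axis (not along the pixel's ray), 0 where there is no reading), "intrinsics" (3x3 intrinsics, pixels), "rvec" (rotation vector, rad) and "tvec" (3), from world to camera coordinates, as OpenCV has them. Camera axes: x right, y down, z forward; pixel columns grow to the right and rows downward; lengths in m; the calibration is good to about 2 mm. A picture is of the moment at which its call begins.
- workorder.hand_in(): hands the job in, once; it reports no verdict.
The state is a dict: "t": time; "joint_pos": joint angles; "qvel": joint speeds; "tau": joint torques, N m; "tool_pos": TCP position; "ee_rot": TCP orientation; "contact_force": force on the tool from outside, world axes, zero at the start; "wrist_torque": the same for the moment, N m; "gripper_width": finger opening in m.
Only numpy, scipy, OpenCV 4.12 (cv2) and the standard library are available. Lean on these libraries where they do the work, as an engineer would, in place of code of your own. Each camera call takes 0.05 s, during which the arm holds its last target. There are 200 camera calls.

## Task

Lay the ball level lengthways on the free strip of the tilted instrument plate (its length running from the low side towards the pivot) and let go. Then clear the post out of the way, keeping it upright on the bench, and push the long wedge, thin end first, under the ball foot at the plate's low corner until the level's ball sits centred between its two marks. Leave the wedge in place carrying the corner and the level on the plate, and do not disturb the other things on the bench.

Things in the scene. Friction and masses are not known exactly. Their poses are not given: they have to be found in the camera images.
- stand: Fixed stand of the tilting plate; origin on the bench under the plate's middle, z up, yaw within 0.3 rad of 0. The plate covers x -80..80, y -100..100 mm. Pivot (along x) at y = +90 mm over a rail (x -85..85, y 83..113 mm). Low edge at y = -100 mm, open below but for a rest peg 16 mm thick at x = -55, y = -60 mm. The wedge's natural way in is along +y at x = +55 mm.
- plate: Grey metal plate with small holes, 160 x 200 x 10 mm, about 0.9 kg, hinged on the stand. Origin on the pivot axis, 22 to 27 mm above the bench (differs by start); x along the pivot, as the stand's x. It reaches from y = +10 to -190 mm; top face z = +13, underside +3 mm. It turns only about its x and starts 0.05 rad low at its -y side, lying on the rest peg; level when its z is vertical.
- foot (a point): Lowest point of the steel ball foot (ball radius 9 mm) under the plate's low corner, 175 mm from the pivot axis. With the plate level it is 7 mm below the pivot axis (15 to 20 mm above the bench); at the start about 9 mm lower. Nothing else under the plate is in the wedge's way.
- level_place (a point): Middle of the free strip on the plate's top face, where the middle of the level's underside may go (some cm either way are fine); moves with the plate.
- lens_mount (a point): Foot centre of the black lens mount fixed on the plate's top face: 40 mm wide (x) by 36 mm (y), 59 mm tall. The plate's strip from x = -10 to +80 mm is free.
- level_center (a point): Aluminium ball level, a bar 130 mm long (its x), 32 mm wide (y), 28 mm high (z), 0.25 kg, a trough along its top; the point is its centre, 14 mm above its underside. Starts flat on the bench. Two black lines cross its top at x = -10.5 and +10.5 mm.
- ball_center (a point): Centre of the dark steel ball (radius 6.5 mm) in the level's trough. It rolls to the low end on an arc of radius 500 mm: 5 mm off the middle for each 0.01 rad of slope along the level; it settles within about 1.5 s. Centred when at x = 0 of the level, clear of both lines.
- wedge_center (a point): Long plain steel wedge, loose, 190 mm long, 44 mm wide, 4 mm thick at the thin end, 32 mm at the thick end, flat top slope, about 0.35 kg. The point lies mid-length, 9 mm above its underside; x points to the thin end (95 mm away), z up. Starts flat on the bench. Friction holds it where it is left; pushing it under the foot takes about 5 to 20 N.
- short_wedge_center (a point): Short plain steel wedge, 90 x 44 mm, 3 to 13 mm thick: too low for this job, a bystander. Point at mid-length, 4 mm up; x points to its thin end.
- post_center (a point): Free-standing steel post, 0.4 kg: round foot 56 mm across and 12 mm high, stem 25 mm across, 90 mm tall in all; the point is on its axis 45 mm up. It stands where the wedge has to go in.
- puck_center (a point): Bystander: black round sensor head 56 mm across, 36 mm high, beside the wedge's way; the point is its centre.
- case_center (a point): Bystander: grey closed case 50 mm (x) by 70 mm (y), 26 mm high, on the other side of the wedge's way; the point is its centre.
- driver_grip (a point): Bystander: screwdriver 160 mm long with a black handle, lying on the bench beyond the level; the point is in the middle of its handle, x along it towards the tip.

How it is judged:
By the outcome, as a careful person would: the job done as asked, in the order asked, and still so for the second after the job is handed in, with the robot touching nothing.
It also fails if it takes over 72 s, if anything falls off the work surface, if the arm or the gripper's body presses on something with over 40 N, if the wrist force passes 120 N, or if a joint passes its speed limit or range.

## Working session

There is one attempt and no reset: what is moved stays moved. The work goes in short steps, Python scripts to look and compute and a tool call to move; the robot and the scene stay as the last step left them, time stands still between calls to the robot, and variables do not carry over. Pictures are saved under pics/ and viewed, about 8 in all and at most 12, crops included, and the job is handed in when it is done.

Besides the shell and the picture viewer there is one more tool, called after "Emit:" as name(argument=value, ...), one argument or row to a line, values as JSON. play_rows: Moves the arm, as the interface text tells. Its arguments: {"type":"object","properties":{"moves":{"type":"array","items":{"type":"array","items":{"type":"number"}}},"hand":{"type":"number"},"newtons":{"type":"number"}},"required":["moves"]}

```bash
mkdir -p pics; ls; cat > h.py <<'E'
import numpy as np, cv2
from rig import telemetry, vision, workorder
def cam(n,save=None):
    c=vision.camera(n); c['R']=cv2.Rodrigues(np.array(c['rvec'],float))[0]; c['t']=np.array(c['tvec'],float).ravel()
    if save: cv2.imwrite(save,cv2.cvtColor(c['color'],cv2.COLOR_RGB2BGR)); np.savez(save.replace('.png','.npz'),**c)
    return c
def load(f): return dict(np.load(f))
def ray(c,u,v,z):
    d=c['R'].T@np.linalg.inv(c['intrinsics'])@np.array([u,v,1.]); o=-c['R'].T@c['t']
    return o+d*(z-o[2])/d[2]
def cloud(c):
    z=c['range_z']; v,u=np.mgrid[:z.shape[0],:z.shape[1]]
    K=c['intrinsics']; P=np.stack([(u-K[0,2])/K[0,0]*z,(v-K[1,2])/K[1,1]*z,z],-1)
    W=(P-c['t'])@c['R']; W[z<=0]=np.nan; return W
def proj(c,p):
    q=c['intrinsics']@(c['R']@np.array(p)+c['t']); return q[:2]/q[2]
E
python3 - <<'E'
from h import *
for n in('scene','top'):
    c=cam(n,f'pics/{n}0.png'); print(n,-c['R'].T@c['t'],c['intrinsics'].tolist())
s=telemetry.observe(); print(s['t'],s['tool_pos'],s['ee_rot'],s['gripper_width'])
E
```

```text
pics
scene [0.91019464 0.60189337 0.74167924] [[395.39362980548617, 0.0, 319.2860434414767], [0.0, 395.39362980548617, 201.71165808210336], [0.0, 0.0, 1.0]]
top [0.51358038 0.02331689 1.10539861] [[439.2929583628953, 0.0, 320.14703874285755], [0.0, 439.2929583628953, 201.3966006479526], [0.0, 0.0, 1.0]]
0.1 [ 0.24426665 -0.57493994  0.23058526] [[ 9.20361065e-01  3.91069304e-01 -5.55367051e-04]
 [ 3.91069693e-01 -9.20360357e-01  1.14387962e-03]
 [-6.38016113e-05 -1.26996949e-03 -9.99999192e-01]] 0.08541814181151404
```

View pics/scene0.png

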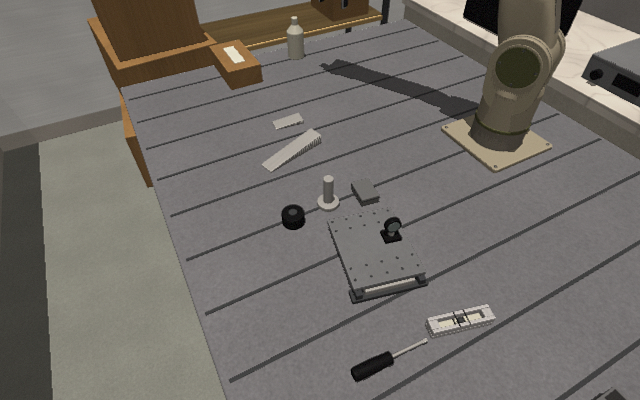

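View pics/top0.png

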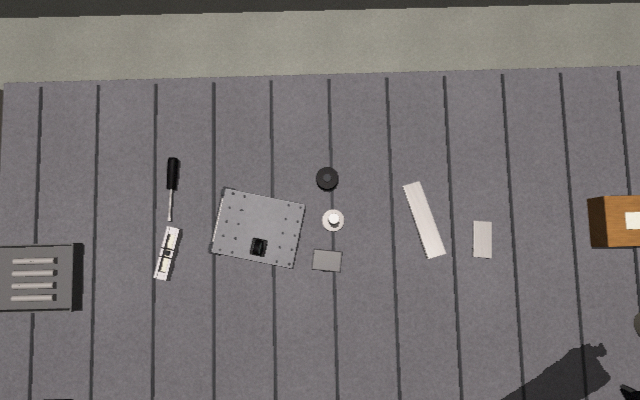

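The scene shows the level at (460,320) and the plate at (375,245), with the post, puck and case around (330,200) and the long wedge at (292,150). In the top view, image right is -y and up is +x: level (167,253), plate (258,228), post (333,220), puck (327,179), case (327,260), long wedge (424,220), short wedge (482,240), driver (172,185).

```bash
python3 - <<'E'
from h import *
c=load('pics/top0.npz'); W=cloud(c); hsv=cv2.cvtColor(c['color'],cv2.COLOR_RGB2HSV)
m=(W[...,2]>0.0025)
bench=W[100:380,100:560,2]; print('bench z',np.nanmedian(bench),np.nanstd(bench[bench<.01]))
for n,(u0,v0,u1,v1) in dict(level=(148,218,188,290),plate=(203,180,310,275),post=(318,205,348,235),puck=(312,163,342,194),case=(308,245,346,276),wedge=(398,176,450,264),short=(468,215,497,264),driver=(160,150,184,226)).items():
    mm=np.zeros_like(m); mm[v0:v1,u0:u1]=(m)[v0:v1,u0:u1]
    n_,l,st,_=cv2.connectedComponentsWithStats(mm.astype(np.uint8)); k=1+np.argmax(st[1:,4]); mm=l==k
    P=W[mm]; r=cv2.minAreaRect((P[:,:2]*1000).astype(np.float32))
    print(n,mm.sum(),'rect mm',np.round(r[0],1),np.round(r[1],1),round(r[2],1),'med z',np.round(np.percentile(P[:,2],[5,50,95]),4), 'box',np.round(cv2.boxPoints(r)).tolist())
    if n in('plate','wedge'):
        A=np.c_[P[:,:2],np.ones(len(P))]; z=P[:,2]; g=np.ones(len(P),bool)
        for _ in range(6):
            s=np.linalg.lstsq(A[g],z[g],rcond=None)[0]; g=abs(A@s-z)<.003
        print('  plane',s, g.sum(),'slope',np.hypot(*s[:2]),'dir deg',np.degrees(np.arctan2(s[1],s[0])))
b=cv2.resize(cv2.cvtColor(c['color'][140:300,140:500],cv2.COLOR_RGB2BGR),None,fx=2.2,fy=2.2,interpolation=cv2.INTER_CUBIC); cv2.imwrite('pics/crop.png',b)
E
```

```text
bench z 0.0003326852777754888 0.0021723136974621067
level 940 rect mm [511.5 412.3] [ 53.1 150.5] 76.3 med z [0.0037 0.0236 0.0306] box [[432.0, 404.0], [578.0, 369.0], [591.0, 420.0], [445.0, 456.0]]
plate 5676 rect mm [559.8 192.9] [227.1 185.3] 78.3 med z [0.0261 0.034  0.0415] box [[446.0, 100.0], [627.0, 63.0], [674.0, 285.0], [492.0, 323.0]]
  plane [0.00939127 0.04918371 0.01979978] 4448 slope 0.050072276709091555 dir deg 79.1899150171611
post 409 rect mm [571.8  -0. ] [55.1 63.3] 56.8 med z [0.0054 0.0138 0.0912] box [[530.0, -6.0], [583.0, -40.0], [613.0, 6.0], [560.0, 40.0]]
puck 435 rect mm [677.6  11.2] [59.1 61.4] 31.7 med z [0.0129 0.0339 0.0374] box [[636.0, 22.0], [669.0, -30.0], [719.0, 1.0], [687.0, 53.0]]
case 631 rect mm [472.7  20.1] [90.9 59.1] 77.3 med z [0.0107 0.0258 0.0293] box [[434.0, -18.0], [492.0, -31.0], [512.0, 58.0], [454.0, 71.0]]
wedge 1487 rect mm [ 566.3 -224. ] [199.7  67.5] 18.6 med z [0.0045 0.0176 0.0308] box [[461.0, -224.0], [482.0, -288.0], [672.0, -224.0], [650.0, -160.0]]
  plane [-0.14033339 -0.04251768  0.0881132 ] 1215 slope 0.14663291705257 dir deg -163.14443840066033
short 630 rect mm [ 516.1 -369. ] [51.3 94.4] 88.7 med z [0.0033 0.0077 0.0134] box [[468.0, -394.0], [563.0, -396.0], [564.0, -344.0], [469.0, -342.0]]
driver 483 rect mm [660.7 404. ] [ 33.8 181.4] 89.1 med z [0.0031 0.0209 0.0273] box [[570.0, 389.0], [751.0, 386.0], [752.0, 419.0], [570.0, 422.0]]
```

View pics/crop.png

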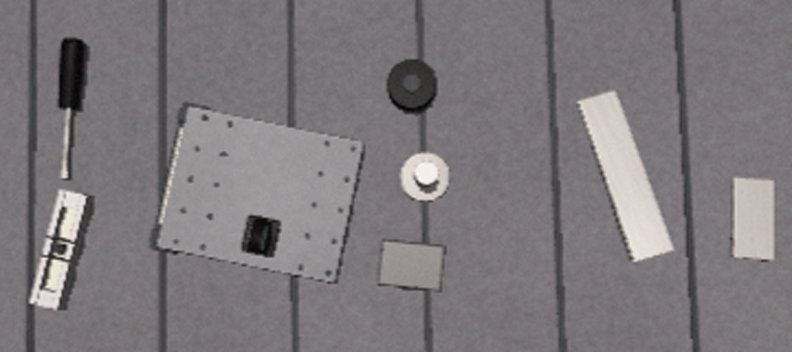

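Crop: the level's bar runs from (72,190) to (45,308), its thin bubble marks in the middle near (60,248). The plate's corners are at about (190,105), (362,143), (336,282) and (160,248), and the long wedge's thin end is on top at (600,97). Next I fit the frames.

```bash
cat > seg.py <<'E'
from h import *
def blob(c,box,zlo,zhi,plane=None,tol=.004,sub=None):
    W=cloud(c); u0,v0,u1,v1=box
    z=W[...,2] if plane is None else W[...,2]-(W[...,:2]@plane[:2]+plane[2])
    m=np.zeros(z.shape,np.uint8); m[v0:v1,u0:u1]=((z>zlo)&(z<zhi))[v0:v1,u0:u1]
    n,l,st,_=cv2.connectedComponentsWithStats(m); k=1+np.argmax(st[1:,4]); return W[l==k]
def rect(P,shr=0):
    r=cv2.minAreaRect((P[:,:2]*1000).astype(np.float32)); return np.round(r[0],1),np.round(r[1],1),round(r[2],1)
E
python3 - <<'E'
from seg import *
c=load('pics/top0.npz')
s=np.array([.00939,.04918,.0198])
print('plate',rect(blob(c,(203,180,310,275),-.004,.004,s)))
print('level top',rect(blob(c,(148,218,188,290),.022,.04)))
print('post foot',rect(blob(c,(318,205,348,235),.009,.018)),'stem top',rect(blob(c,(318,205,348,235),.083,.1)))
print('puck',rect(blob(c,(312,163,342,194),.031,.041)))
print('case',rect(blob(c,(308,245,346,276),.022,.03)))
w=np.array([-.14033,-.04252,.0881]); print('wedge',rect(blob(c,(398,176,450,264),-.003,.003,w)))
# colour corner rays
crop=np.array([[190,105],[362,143],[336,282],[160,248]])/2.2+140
for u,v in crop:
    z=.035
    for _ in range(5): p=ray(c,u,v,z); z=s[:2]@p[:2]+s[2]
    print('plate corner',p.round(4))
for u,v in (np.array([[58,190],[90,195],[58,308],[30,303]])/2.2+140): print('level',ray(c,u,v,.028).round(4))
for u,v in (np.array([[577,101],[614,91],[673,249],[635,262]])/2.2+140):
    z=.02
    for _ in range(8): p=ray(c,u,v,z); z=w[:2]@p[:2]+w[2]
    print('wedge',p.round(4))
E
```

```text
plate (array([556.8, 181.9]), array([200.1, 160.1]), 77.0)
level top (array([501.2, 408. ]), array([ 34.3, 129.7]), 75.6)
post foot (array([572.1,  -1. ]), array([52.9, 53. ]), 44.3) stem top (array([572.5,  -1.7]), array([23.2, 23.1]), 88.4)
puck (array([675.5,  11. ]), array([52.8, 54.4]), 43.3)
case (array([473.4,  17.3]), array([69.7, 51. ]), 82.8)
wedge (array([ 580.4, -217.5]), array([215.7,  65.7]), 11.8)
plate corner [0.6563 0.2587 0.0387]
plate corner [0.6098 0.0683 0.0289]
plate corner [0.4566 0.1003 0.029 ]
plate corner [0.4988 0.2923 0.0389]
level [0.5658 0.4091 0.028 ]
level [0.5594 0.3733 0.028 ]
level [0.4356 0.408  0.028 ]
level [0.4418 0.439  0.028 ]
wedge [ 0.6542 -0.1783  0.0039]
wedge [ 0.6646 -0.2211  0.0042]
wedge [ 0.4837 -0.2717  0.0318]
wedge [ 0.4706 -0.2292  0.0318]
```

Emit:
play_rows(
  moves=[
    [3,5,0,0,0,0.15],
    [6,10,0,0,0,0.32],
    [10,15,0,0,0,0.5],
    [14,20,0,0,0,0.68],
    [18,25,0,0,0,0.85],
    [22,30,0,0,0,1.02],
    [26,36,0,0,0,1.2],
    [27,42,0,0,0,1.35],
  ],
  hand=6,
)

```text
t: 1.1
tool_pos: [0.512, -0.1655, 0.2301]
ee_rot: [[-0.185, 0.983, -0.001], [0.983, 0.185, 0.001], [0.001, -0.001, -1.0]]
contact_force: [-0.1, 0.3, -0.3]
gripper_width: 0.0601
```

Emit:
play_rows(
  moves=[
    [0,6,0,0,0,0.12],
    [0,12,0,0,0,0.25],
    [0,18,0,0,0,0.4],
    [0,24,0,0,0,0.55],
    [0,30,0,0,0,0.7],
    [0,36,0,0,0,0.85],
    [-0.5,42,-2,0,0,1.0],
    [-1.1,48,-4,0,0,1.133],
  ],
)

```text
t: 2.1
tool_pos: [0.5012, 0.3141, 0.1901]
ee_rot: [[-0.969, 0.245, -0.001], [0.245, 0.969, -0.001], [0.0, -0.001, -1.0]]
contact_force: [0.2, -1.3, -0.1]
gripper_width: 0.0599
```

Emit:
play_rows(
  moves=[
    [0,5,-2,0,0,0],
    [0,9.4,-5,0,0,0],
    [0,9.4,-5,0,0,0],
    [0,9.4,-5,0,0,0],
  ],
)

```text
t: 2.6
tool_pos: [0.5014, 0.4076, 0.14]
ee_rot: [[-0.969, 0.245, -0.001], [0.245, 0.969, -0.002], [0.0, -0.002, -1.0]]
contact_force: [1.1, 0.9, -0.4]
gripper_width: 0.0599
```

```bash
python3 - <<'E'
from h import *
c=cam('wrist','pics/w1.png'); s=telemetry.observe(); print(s['tool_pos'],s['ee_rot'])
W=cloud(c); m=(W[...,2]>.022)&(W[...,2]<.036)&(W[...,0]>.40)&(W[...,0]<.6)&(W[...,1]>.36)&(W[...,1]<.46)
P=W[m]; print(m.sum(), cv2.minAreaRect((P[:,:2]*1000).astype(np.float32)) if m.sum()>5 else '')
E
```

```text
[0.50201791 0.40708353 0.14055841] [[-9.69111942e-01  2.46621223e-01  1.26861644e-04]
 [ 2.46620765e-01  9.69110912e-01 -1.49623004e-03]
 [-4.91945086e-04 -1.41872768e-03 -9.99998873e-01]]
3021 ((500.9493408203125, 408.46417236328125), (32.06691360473633, 129.66139221191406), 75.46145629882812)
```

View pics/w1.png

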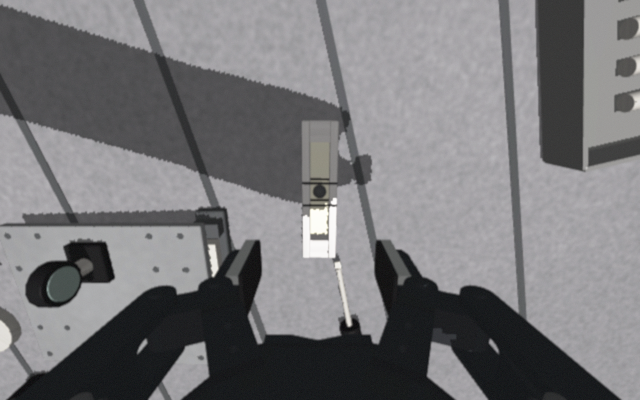

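The wrist view shows the level at (320,190), midway between the fingers, with the screwdriver tip clear at (338,265). The position agrees with the top view to 1 mm. Going down and gripping.

Emit:
play_rows(
  moves=[
    [-0.1,0.1,-5,0,0,0],
    [-0.1,0.1,-10,0,0,0],
    [-0.1,0.1,-12.5,0,0,0],
    [-0.1,0.1,-13.7,0,0,0],
    [-0.1,0.1,-13.7,0,0,0],
  ],
)

```text
t: 3.28
tool_pos: [0.5015, 0.4082, 0.0043]
ee_rot: [[-0.969, 0.247, 0.001], [0.247, 0.969, -0.001], [-0.001, -0.001, -1.0]]
contact_force: [-0.2, -0.3, -0.7]
gripper_width: 0.0598
```

Emit:
play_rows(
  moves=[
    [0,0,0,0,0,0],
    [0,0,0,0,0,0],
    [0,0,0,0,0,0],
    [0,0,0,0,0,0],
    [0,0,0,0,0,0],
  ],
  hand=2,
  newtons=40,
)

```text
t: 3.9
tool_pos: [0.5024, 0.4089, 0.0062]
ee_rot: [[-0.969, 0.247, 0.003], [0.247, 0.969, 0.0], [-0.003, 0.001, -1.0]]
contact_force: [-0.6, -1.6, 7.5]
gripper_width: 0.0314
```

Emit:
play_rows(
  moves=[
    [0,0,4,0,0,0],
    [0,0,9,0,0,0],
    [0,-2,13,0,0,-0.15],
    [1.5,-5,13,0,0,-0.33],
    [3,-9,13,0,0,-0.5],
    [4.5,-13,13,0,0,-0.68],
    [6.5,-17,13,0,0,-0.86],
    [8,-21,13,0,0,-1.04],
  ],
)

```text
t: 4.9
tool_pos: [0.5829, 0.1975, 0.1365]
ee_rot: [[-0.271, 0.962, 0.002], [0.962, 0.271, -0.002], [-0.003, 0.002, -1.0]]
contact_force: [0.1, -0.3, -2.8]
gripper_width: 0.0315
```

Emit:
play_rows(
  moves=[
    [0.4,-0.8,0,0,0,-0.17],
    [0.8,-1.6,0,0,0,-0.34],
    [1.1,-2.4,-2,0,0,-0.501],
    [1.1,-2.4,-4,0,0,-0.501],
    [1.1,-2.4,-5,0,0,-0.501],
  ],
)

```text
t: 5.52
tool_pos: [0.5929, 0.1738, 0.085]
ee_rot: [[0.22, 0.976, -0.001], [0.975, -0.22, -0.003], [-0.004, -0.0, -1.0]]
contact_force: [0.1, -0.6, -2.1]
gripper_width: 0.0314
```

Emit:
play_rows(
  moves=[
    [0,0,0,0.049,-0.011,0],
    [0,0,0,0.049,-0.011,0],
    [0,0,0,0.049,-0.011,0],
  ],
)

```text
t: 5.9
tool_pos: [0.5929, 0.1742, 0.0852]
ee_rot: [[0.218, 0.976, 0.01], [0.975, -0.219, 0.045], [0.046, -0.0, -0.999]]
contact_force: [0.0, -0.7, -2.5]
gripper_width: 0.0313
```

```bash
python3 - <<'E'
from h import *
s=telemetry.observe(); R=np.array(s['ee_rot']); p=np.array(s['tool_pos']); print(s['t'],p,R.round(4).tolist(),s['contact_force'],np.degrees(np.arctan2(R[1,1],R[0,1])))
c=cam('scene','pics/s1.png')
b=cv2.resize(cv2.cvtColor(c['color'][130:310,270:470],cv2.COLOR_RGB2BGR),None,fx=3,fy=3,interpolation=cv2.INTER_CUBIC); cv2.imwrite('pics/s1c.png',b)
o=np.array([.5568,.1819]);a=np.radians(-13); print('stand xy',np.array([[np.cos(a),np.sin(a)],[-np.sin(a),np.cos(a)]])@(p[:2]-o), 'plate z',.00939*p[0]+.04918*p[1]+.0198)
E
```

```text
5.9 [0.59293304 0.17424206 0.08524393] [[0.2184, 0.9758, 0.01], [0.9748, -0.2186, 0.0452], [0.0463, -0.0001, -0.9989]] [ 0.02639727 -0.65993546 -2.54977192] -12.627638457125549
stand xy [0.03692962 0.0006665 ] plate z 0.033936866001513064
```

View pics/s1c.png

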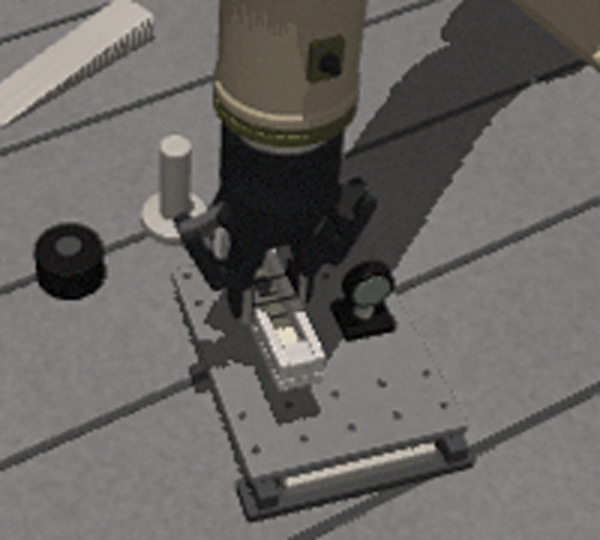

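The level is held above the free strip at (285,330) in the crop, clear of the lens mount at (365,300). Lowering it.

Emit:
play_rows(
  moves=[
    [0,0,-2,0,0,0],
    [0,0,-3.6,0,0,0],
    [0,0,-4.2,0,0,0],
    [0,0,-4.4,0,0,0],
    [0,0,-4.4,0,0,0],
  ],
)

```text
t: 6.58
tool_pos: [0.5931, 0.1745, 0.0415]
ee_rot: [[0.218, 0.976, 0.01], [0.975, -0.219, 0.046], [0.047, 0.0, -0.999]]
contact_force: [0.0, 1.5, -3.6]
gripper_width: 0.0311
```

Emit:
play_rows(
  moves=[
    [0,0,-0.1,0,0,0],
    [0,0,-0.15,0,0,0],
    [0,0,-0.2,0,0,0],
  ],
)

```text
t: 6.95
tool_pos: [0.5933, 0.1745, 0.0398]
ee_rot: [[0.218, 0.976, 0.011], [0.975, -0.219, 0.046], [0.047, 0.001, -0.999]]
contact_force: [-2.8, -1.3, 3.5]
gripper_width: 0.031
```

Emit:
play_rows(
  moves=[
    [0,0,0,0,0,0],
    [0,0,0,0,0,0],
    [0,0,0.2,0,0,0],
    [0,0,3,0,0,0],
    [0,0,8,0,0,0],
    [0,0,12,0,0,0],
  ],
  hand=5,
)

```text
t: 7.7
tool_pos: [0.5935, 0.1747, 0.162]
ee_rot: [[0.218, 0.976, 0.012], [0.975, -0.219, 0.046], [0.047, 0.002, -0.999]]
contact_force: [0.8, 0.6, 0.0]
gripper_width: 0.0502
```

Emit:
play_rows(
  moves=[
    [-0.6,-5,0,-0.045,0.011,0],
    [-1.2,-10,0,-0.045,0.011,0],
    [-1.8,-15,0,-0.045,0.011,0],
    [-2.1,-17.6,0,-0.045,0.011,0],
    [-2.1,-17.6,0,-0.045,0.011,0],
  ],
)

```text
t: 8.32
tool_pos: [0.5724, -0.0041, 0.1621]
ee_rot: [[0.223, 0.975, 0.001], [0.975, -0.223, -0.0], [0.0, 0.001, -1.0]]
contact_force: [0.0, 1.1, 0.5]
gripper_width: 0.05
```

```bash
python3 - <<'E'
from seg import *
c=cam('wrist','pics/w2.png'); s=telemetry.observe(); print(s['t'],s['tool_pos'],s['ee_rot'].round(3).tolist() if hasattr(s['ee_rot'],'round') else s['ee_rot'])
W=cloud(c); m=(W[...,2]>.083)&(W[...,2]<.097)&(abs(W[...,0]-.572)<.06)&(abs(W[...,1])<.06)
P=W[m]; print('post',m.sum(),cv2.minAreaRect((P[:,:2]*1000).astype(np.float32)) if m.sum()>5 else '')
c=cam('top','pics/t2.png'); W=cloud(c); s=np.array([.00939,.04918,.0198]); z=W[...,2]-(W[...,:2]@s[:2]+s[2])
m=(z>.02)&(z<.036)&(abs(W[...,0]-.593)<.045)&(abs(W[...,1]-.175)<.09)
P=W[m]; print('level',m.sum(),rect(P)); A=np.c_[P[:,:2],np.ones(len(P))]
E
```

```text
8.375 [ 0.57254171 -0.00188315  0.16220254] [[0.22, 0.975, 0.001], [0.975, -0.22, 0.001], [0.001, 0.001, -1.0]]
post 789 ((571.8659057617188, -0.8661508560180664), (24.675010681152344, 23.62657928466797), 76.12097930908203)
level 480 (array([593.6, 174.5]), array([130. ,  32.1]), 77.2)
```

Emit:
play_rows(
  moves=[
    [0,0,-5,0,0,0],
    [0,0,-9,0,0,0],
    [0,0,-11.5,0,0,0],
    [0,0,-11.5,0,0,0],
  ],
)

```text
t: 8.93
tool_pos: [0.5713, 0.0011, 0.0456]
ee_rot: [[0.216, 0.976, -0.002], [0.976, -0.216, 0.002], [0.002, -0.003, -1.0]]
contact_force: [1.0, -0.9, 0.6]
gripper_width: 0.0498
```

Emit:
play_rows(
  moves=[
    [0,0,0,0,0,0],
    [0,0,0,0,0,0],
    [0,0,0,0,0,0],
    [0,0,0,0,0,0],
    [0,0,0,0,0,0],
  ],
  hand=1,
  newtons=40,
)

```text
t: 9.55
tool_pos: [0.5722, 0.002, 0.0469]
ee_rot: [[0.215, 0.977, 0.0], [0.977, -0.215, 0.003], [0.003, -0.001, -1.0]]
contact_force: [-1.0, 3.5, 7.2]
gripper_width: 0.0235
```

Emit:
play_rows(
  moves=[
    [0,0,2,0,0,0],
    [0,0,5,0,0,0],
    [0,0,8,0,0,0],
    [4,-2.5,8,0,0,0],
    [8,-5,8,0,0,0],
    [12,-7.5,8,0,0,0],
    [16.5,-10,8,0,0,0],
    [16.5,-10,8,0,0,0],
  ],
)

```text
t: 10.55
tool_pos: [0.7383, -0.1017, 0.1256]
ee_rot: [[0.219, 0.976, -0.001], [0.976, -0.219, 0.002], [0.002, -0.002, -1.0]]
contact_force: [-1.1, 0.6, -4.3]
gripper_width: 0.0236
```

Emit:
play_rows(
  moves=[
    [0,0,-3.5,0,0,0],
    [0,0,-6.5,0,0,0],
    [0,0,-7.5,0,0,0],
    [0,0,-7.8,0,0,0],
    [0,0,-7.9,0,0,0],
    [0,0,-7.9,0,0,0],
  ],
)

```text
t: 11.3
tool_pos: [0.7389, -0.1017, 0.0479]
ee_rot: [[0.219, 0.976, 0.0], [0.976, -0.219, 0.002], [0.002, -0.0, -1.0]]
contact_force: [0.5, 0.8, -4.3]
gripper_width: 0.0231
```

Not quite down yet; a little lower.

Emit:
play_rows(
  moves=[
    [0,0,-0.1,0,0,0],
    [0,0,-0.2,0,0,0],
    [0,0,-0.25,0,0,0],
  ],
)

```text
t: 11.68
tool_pos: [0.7395, -0.1018, 0.047]
ee_rot: [[0.22, 0.976, 0.002], [0.976, -0.22, 0.002], [0.002, 0.001, -1.0]]
contact_force: [-1.8, -0.0, 8.4]
gripper_width: 0.0234
```

Emit:
play_rows(
  moves=[
    [0,0,0,0,0,0],
    [0,0,0,0,0,0],
    [0,0,0.2,0,0,0],
    [0,0,4,0,0,0],
    [0,0,9,0,0,0],
    [-4,-3,10,0,0,-0.15],
    [-8,-5,10,0,0,-0.33],
    [-12,-7,10,0,0,-0.5],
  ],
  hand=6,
)

```text
t: 12.68
tool_pos: [0.6183, -0.1726, 0.1473]
ee_rot: [[0.665, 0.747, 0.003], [0.747, -0.665, 0.0], [0.002, 0.002, -1.0]]
contact_force: [0.8, -0.0, 0.6]
gripper_width: 0.0602
```

Emit:
play_rows(
  moves=[
    [-4,-2.5,0,0,0,-0.18],
    [-8,-5,0,0,0,-0.36],
    [-11.5,-7.1,0,0,0,-0.55],
    [-11.5,-7.1,0,0,0,-0.577],
    [-11.5,-7.1,0,0,0,-0.577],
  ],
)

```text
t: 13.3
tool_pos: [0.504, -0.243, 0.1477]
ee_rot: [[0.964, 0.265, 0.004], [0.265, -0.964, -0.001], [0.003, 0.002, -1.0]]
contact_force: [0.5, 0.7, 0.2]
gripper_width: 0.0603
```

```bash
python3 - <<'E'
from seg import *
c=cam('wrist','pics/w3.png'); s=telemetry.observe(); R=s['ee_rot']; print(s['t'],s['tool_pos'],np.degrees(np.arctan2(R[1][1],R[0][1])))
W=cloud(c); g=cv2.cvtColor(c['color'],cv2.COLOR_RGB2GRAY)
m=(abs(W[...,0]-.57)<.14)&(abs(W[...,1]+.225)<.09)&(W[...,2]<.04)&(W[...,2]>.006)
P=W[m]; r=cv2.minAreaRect((P[:,:2]*1000).astype(np.float32)); print('wedge',m.sum(),r)
cv2.imwrite('pics/w3.png',cv2.cvtColor(c['color'],cv2.COLOR_RGB2BGR))
c=cam('top','pics/t3.png'); print('post foot',rect(blob(c,(318,100,480,280),.084,.1)))
E
```

```text
13.35 [ 0.50431075 -0.24265226  0.14750989] -74.56247418076549
wedge 9434 ((566.36376953125, -226.63880920410156), (184.80726623535156, 44.063507080078125), 15.341386795043945)
post foot (array([ 739.2, -105. ]), array([23.3, 24.1]), 57.8)
```

View pics/w3.png

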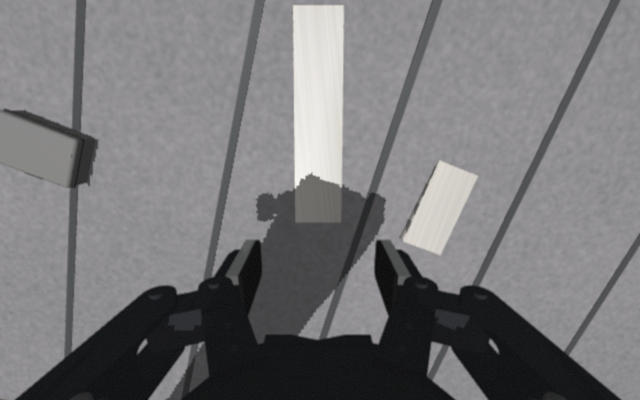

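The wrist view shows the wedge along the tool's axis at (318,110), thick end at (318,222). The short wedge at (440,207) is clear of the fingers. The post stands upright at (739,-105).

Emit:
play_rows(
  moves=[
    [0,-0.1,-5,0,0,0],
    [0,-0.1,-10,0,0,0],
    [0,-0.1,-13,0,0,0],
    [0,-0.1,-14.4,0,0,0],
    [0,-0.1,-14.5,0,0,0],
  ],
)

```text
t: 14.02
tool_pos: [0.5047, -0.2429, 0.0021]
ee_rot: [[0.964, 0.268, 0.003], [0.268, -0.964, -0.0], [0.003, 0.001, -1.0]]
contact_force: [-0.7, 0.3, -0.0]
gripper_width: 0.0603
```

Emit:
play_rows(
  moves=[
    [0,0,0,0,0,0],
    [0,0,0,0,0,0],
    [0,0,0,0,0,0],
    [0,0,0,0,0,0],
    [0,0,0,0,0,0],
  ],
  hand=3,
  newtons=60,
)

```text
t: 14.65
tool_pos: [0.5059, -0.2433, 0.0036]
ee_rot: [[0.963, 0.268, 0.005], [0.268, -0.963, -0.001], [0.005, 0.003, -1.0]]
contact_force: [-0.6, 0.4, 6.4]
gripper_width: 0.0431
```

Emit:
play_rows(
  moves=[
    [0,0,1.5,0,0,0],
    [0,0,3,0,0,0.1],
    [0.5,0,3,0,0,0.27],
    [1,1,3,0,0,0.45],
    [2,2,3,0,0,0.63],
    [3,3,3,0,0,0.81],
    [4,4,3,0,0,0.98],
    [4.4,5,3,0,0,1.072],
  ],
)

```text
t: 15.65
tool_pos: [0.5502, -0.1931, 0.0343]
ee_rot: [[0.222, 0.975, 0.004], [0.975, -0.222, 0.004], [0.005, 0.003, -1.0]]
contact_force: [0.3, -0.2, -4.3]
gripper_width: 0.0429
```

Emit:
play_rows(
  moves=[
    [0,3,0,0,0,0],
    [0,6.5,0,0,0,0],
    [0,9.5,0,0,0,0],
    [0,9.9,0,0,0,0],
    [0,9.9,0,0,0,0],
  ],
)

```text
t: 16.27
tool_pos: [0.5501, -0.0946, 0.0348]
ee_rot: [[0.221, 0.975, 0.004], [0.975, -0.221, 0.003], [0.004, 0.003, -1.0]]
contact_force: [-1.0, -0.4, -5.4]
gripper_width: 0.0427
```

```bash
cat > st.py <<'E'
from h import *
o=np.array([.5568,.1819]);a=np.radians(-13);S=np.array([[np.cos(a),np.sin(a)],[-np.sin(a),np.cos(a)]])
def st(): 
    s=telemetry.observe(); R=np.array(s['ee_rot']); p=np.array(s['tool_pos'])
    print(round(s['t'],2),p.round(4),'stand',(S@(p[:2]-o)).round(4),'toolx deg',np.degrees(np.arctan2(R[1,0],R[0,0])).round(2),'F',np.round(s['contact_force'],1),'w',s['gripper_width'],'z',R[:,2].round(4))
E
python3 - <<'E'
from seg import *; from st import *
st(); c=cam('top','pics/t4.png'); W=cloud(c)
q=(W[...,:2]-o)@S.T
m=(abs(q[...,0]-.055)<.05)&(q[...,1]<-.103)&(q[...,1]>-.31)&(W[...,2]>.012)&(W[...,2]<.075)
# thin end visible
for y in np.arange(-.24,-.10,.02):
    k=m&(abs(q[...,1]-y)<.004); print(round(y,3),k.sum(), q[k][:,0].min().round(4) if k.any() else '',q[k][:,0].max().round(4) if k.any() else '', np.median(W[k][:,2]).round(4) if k.any() else '')
print('max y',q[m][:,1].max())
cv2.imwrite('pics/t4c.png',cv2.resize(cv2.cvtColor(c['color'][130:290,190:460],cv2.COLOR_RGB2BGR),None,fx=2.9,fy=2.9,interpolation=cv2.INTER_CUBIC))
E
```

```text
16.27 [ 0.5501 -0.0946  0.0348] stand [ 0.0557 -0.2709] toolx deg 77.21 F [-1.  -0.4 -5.4] w 0.042676487068437095 z [ 0.0038  0.003  -1.    ]
-0.24 55 0.0339 0.0769 0.0545
-0.22 65 0.0338 0.0777 0.0508
-0.2 60 0.0342 0.0766 0.0483
-0.18 61 0.0339 0.078 0.0452
-0.16 58 0.0339 0.0768 0.0425
-0.14 60 0.0343 0.0778 0.0395
-0.12 59 0.0338 0.0762 0.0367
max y -0.1105573426685963
```

View pics/t4c.png

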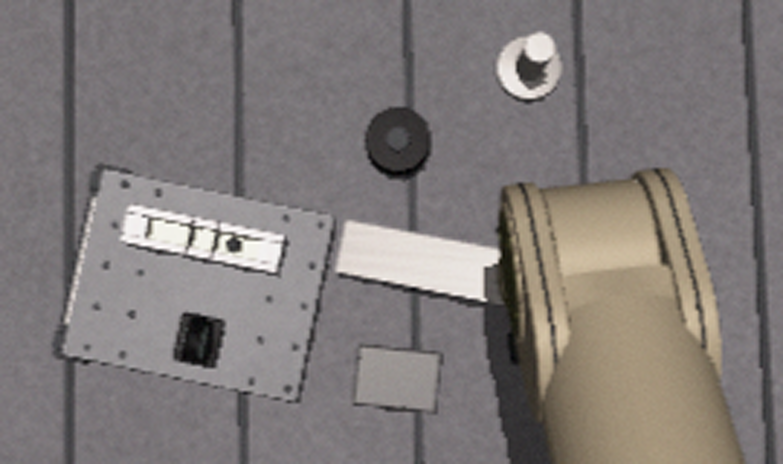

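The top crop shows the wedge aligned with the plate's way, its thin end at (340,245) in front of the low edge. The level's ball is at the low end (233,245), beyond the line, and the post stands clear at (530,65). Now set the wedge down and push.

Emit:
play_rows(
  moves=[
    [0,0,-1.5,0,0,0],
    [0,0,-2.8,0,0,0],
    [0,0,-3.1,0,0,0],
    [0,0,-3.2,0,0,0],
    [0,0,-3.2,0,0,0],
  ],
)

```text
t: 16.95
tool_pos: [0.5492, -0.0961, 0.0035]
ee_rot: [[0.223, 0.975, 0.002], [0.975, -0.223, 0.002], [0.002, 0.001, -1.0]]
contact_force: [-12.4, 0.3, 23.2]
gripper_width: 0.043
```

Emit:
play_rows(
  moves=[
    [0.2,0.9,0,0,0,0],
    [0.4,1.9,0,0,0,0],
    [0.7,2.9,0,0,0,0],
    [0.9,3.9,0,0,0,0],
    [1.2,5.3,0,0,0,0],
    [1.2,5.4,0,0,0,0],
  ],
)

```text
t: 17.7
tool_pos: [0.5622, -0.0411, 0.0036]
ee_rot: [[0.223, 0.975, 0.003], [0.975, -0.223, 0.002], [0.003, 0.002, -1.0]]
contact_force: [3.2, 0.9, 2.3]
gripper_width: 0.0433
```

Emit:
play_rows(
  moves=[
    [0.2,0.8,0,0,0,0],
    [0.4,1.6,0,0,0,0],
    [0.55,2.4,0,0,0,0],
    [0.7,3.2,0,0,0,0],
    [0.9,4,0,0,0,0],
    [1.1,4.9,0,0,0,0],
    [1.1,4.9,0,0,0,0],
    [1.1,4.9,0,0,0,0],
  ],
)

```text
t: 18.7
tool_pos: [0.5737, 0.0049, 0.0036]
ee_rot: [[0.225, 0.974, 0.004], [0.974, -0.225, -0.0], [0.001, 0.004, -1.0]]
contact_force: [1.4, -9.7, 5.0]
gripper_width: 0.0428
```

```bash
cat > lv.py <<'E'
from seg import *; from st import *
def plate(c):
    W=cloud(c); q=(W[...,:2]-o)@S.T
    m=(abs(q[...,0])<.075)&(abs(q[...,1])<.095)&(W[...,2]<.05)&(W[...,2]>.02)&((abs(q[...,0]-.037)>.025)|(abs(q[...,1])>.075))
    A=np.c_[q[m],np.ones(m.sum())]; z=W[m][:,2]; g=np.ones(len(z),bool)
    for _ in range(8): s=np.linalg.lstsq(A[g],z[g],rcond=None)[0]; g=abs(A@s-z)<.003
    return s,g.sum()
def ball(c):
    # dark blob in trough, ball centre about 23 mm over plate top
    g=cv2.cvtColor(c['color'],cv2.COLOR_RGB2GRAY); L=np.array([.5936,.1745]); 
    H=cv2.getPerspectiveTransform(np.float32([proj(c,[*(L+S.T@np.array(v)),.062]) for v in ((-.016,-.065),(.016,-.065),(.016,.065),(-.016,.065))]),np.float32([[0,0],[128,0],[128,520],[0,520]]))
    return cv2.warpPerspective(c['color'],H,(128,520),flags=cv2.INTER_CUBIC)
E
python3 - <<'E'
from lv import *
st(); c=cam('top','pics/t5.png'); print(plate(c)); b=ball(c); g=cv2.cvtColor(b,cv2.COLOR_RGB2GRAY)
d=cam('scene','pics/s5.png'); 
p=np.array(g[:,40:88].mean(1)).reshape(-1,8).mean(1).round(); print(p.astype(int).tolist())
e=ball(d)
cv2.imwrite('pics/b5.png',cv2.cvtColor(np.hstack([b,np.zeros((520,20,3),np.uint8),e]),cv2.COLOR_RGB2BGR))
E
```

```text
18.7 [0.5737 0.0049 0.0036] stand [ 0.0562 -0.1687] toolx deg 76.98 F [ 1.4 -9.7  5. ] w 0.04282645063356318 z [ 3.6e-03 -2.0e-04 -1.0e+00]
(array([0.00058442, 0.01883852, 0.03681898]), np.int64(2861))
[116, 213, 241, 242, 240, 240, 241, 242, 242, 241, 242, 242, 240, 240, 241, 242, 242, 242, 240, 239, 239, 219, 157, 86, 69, 64, 52, 47, 120, 217, 240, 241, 242, 242, 243, 242, 204, 113, 76, 170, 235, 242, 240, 238, 239, 241, 242, 241, 240, 240, 241, 241, 242, 243, 221, 150, 123, 200, 238, 239, 237, 237, 238, 240, 240]
```

View pics/b5.png

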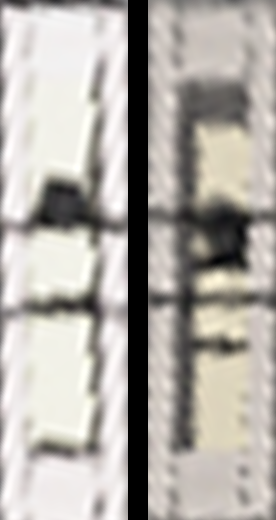

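The rectified strips show the ball at row 203 against lines at rows 219 and 304 (4 rows per mm), still moving. The plate's slope is 0.019 by depth, so about 22 mm of travel remains.

Emit:
play_rows(
  moves=[
    [0.1,0.5,0,0,0,0],
    [0.2,1.0,0,0,0,0],
    [0.35,1.5,0,0,0,0],
    [0.45,2.0,0,0,0,0],
    [0.45,2.0,0,0,0,0],
  ],
)

```text
t: 19.42
tool_pos: [0.5784, 0.0204, 0.0036]
ee_rot: [[0.229, 0.973, 0.003], [0.973, -0.229, -0.005], [-0.004, 0.004, -1.0]]
contact_force: [-1.6, -13.6, 6.7]
gripper_width: 0.0428
```

Emit:
play_rows(
  moves=[
    [0,0,0,0,0,0],
    [0,0,0,0,0,0],
    [0,0,0,0,0,0],
    [0,0,0,0,0,0],
    [0,0,0,0,0,0],
    [0,0,0,0,0,0],
    [0,0,0,0,0,0],
    [0,0,0,0,0,0],
  ],
)

```text
t: 20.42
tool_pos: [0.5784, 0.0203, 0.0036]
ee_rot: [[0.229, 0.973, 0.003], [0.973, -0.229, -0.005], [-0.004, 0.004, -1.0]]
contact_force: [-0.5, -1.4, 5.2]
gripper_width: 0.043
```

```bash
cat > bc.py <<'E'
from lv import *
import sys
n=sys.argv[1]; st(); c=cam('top',f'pics/t{n}.png'); print('plate',plate(c)); b=ball(c); g=cv2.cvtColor(b,cv2.COLOR_RGB2GRAY).astype(float)
k=g[:,35:88]<110; rows=k.sum(1)
edge=g[:,[8,9,10,11,116,117,118,119]].mean(1) # lines outside trough
print('line rows',[(i) for i in range(150,380) if edge[i]<170])
print('ball rows (wide dark)',[i for i in range(100,420) if rows[i]>20 ][:1],[i for i in range(100,420) if rows[i]>20 ][-1:])
print('rows/4',rows[140:380:4].tolist())
e=ball(cam('scene',f'pics/s{n}.png'))
cv2.imwrite(f'pics/b{n}.png',cv2.cvtColor(np.hstack([b,np.zeros((520,20,3),np.uint8),e]),cv2.COLOR_RGB2BGR))
E
python3 bc.py 6
```

```text
20.43 [0.5784 0.0203 0.0036] stand [ 0.0574 -0.1526] toolx deg 76.75 F [-0.5 -1.4  5.2] w 0.0430386892502589 z [ 0.003  -0.0045 -1.    ]
plate (array([0.00096054, 0.00584505, 0.03800396]), np.int64(2780))
line rows [226, 227, 228, 229, 230, 231, 232, 314, 315, 316, 317]
ball rows (wide dark) [219] [314]
rows/4 [0, 0, 0, 0, 0, 0, 0, 0, 0, 0, 0, 0, 0, 0, 0, 0, 0, 0, 0, 3, 42, 53, 49, 48, 46, 45, 47, 49, 50, 48, 45, 43, 38, 29, 19, 0, 0, 0, 0, 0, 12, 38, 48, 48, 0, 0, 0, 0, 0, 0, 0, 0, 0, 0, 0, 0, 0, 0, 0, 0]
```

View pics/b6.png

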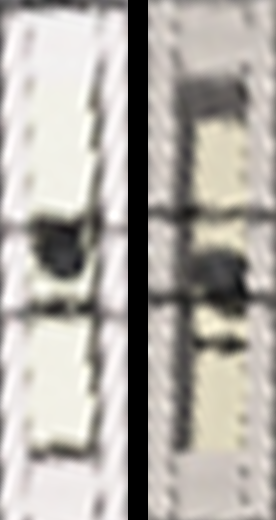

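The ball is now between the lines, at row 252 against a midpoint of about 266, roughly 3.5 mm low. That agrees with the plate's 0.006 slope. About 7.5 mm more is needed.

Emit:
play_rows(
  moves=[
    [0.05,0.4,0,0,0,0],
    [0.1,0.7,0,0,0,0],
    [0.15,1.0,0,0,0,0],
    [0.15,1.0,0,0,0,0],
  ],
)

```text
t: 21.02
tool_pos: [0.5798, 0.0251, 0.0036]
ee_rot: [[0.233, 0.972, 0.002], [0.972, -0.233, -0.01], [-0.009, 0.004, -1.0]]
contact_force: [-3.7, -16.2, 9.8]
gripper_width: 0.0431
```

Emit:
play_rows(
  moves=[
    [0,0,0,0,0,0],
    [0,0,0,0,0,0],
    [0,0,0,0,0,0],
    [0,0,0,0,0,0],
    [0,0,0,0,0,0],
    [0,0,0,0,0,0],
    [0,0,0,0,0,0],
    [0,0,0,0,0,0],
  ],
)

```text
t: 22.02
tool_pos: [0.5798, 0.025, 0.0036]
ee_rot: [[0.233, 0.972, 0.002], [0.972, -0.233, -0.01], [-0.009, 0.004, -1.0]]
contact_force: [-2.2, -2.2, 5.8]
gripper_width: 0.0429
```

```bash
python3 bc.py 7
```

```text
22.02 [0.5798 0.025  0.0036] stand [ 0.0577 -0.1477] toolx deg 76.52 F [-2.2 -2.2  5.8] w 0.04287242194110156 z [ 0.0017 -0.0101 -0.9999]
plate (array([ 5.66146119e-05, -5.93533287e-04,  3.84019211e-02]), np.int64(2710))
line rows [225, 226, 227, 228, 229, 230, 231, 232, 233, 312, 313, 314, 315, 316, 317, 318, 319, 320]
ball rows (wide dark) [219] [314]
rows/4 [0, 0, 0, 0, 0, 0, 0, 0, 0, 0, 0, 0, 0, 0, 0, 0, 0, 0, 0, 6, 34, 53, 53, 53, 34, 33, 34, 36, 41, 48, 49, 49, 47, 43, 37, 31, 23, 15, 13, 15, 22, 49, 53, 53, 10, 0, 0, 0, 0, 0, 0, 0, 0, 0, 0, 0, 0, 0, 0, 0]
```

View pics/b7.png

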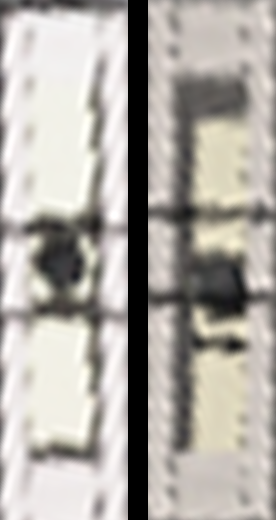

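By two-view triangulation the ball is about 1.3 mm to the low side of the mark midpoint. The tool has leaned 0.01 rad, so I release, straighten it and measure again free.

Emit:
play_rows(
  moves=[
    [0,0,0,0,0,0],
    [0,0,0,0,0,0],
    [0,0,0,0,0,0],
    [0,0,0,0.01,0,0],
    [0,0,0,0.01,0,0],
    [0,0,0,0.01,0,0],
    [0,0,0,0.01,0,0],
    [0,0,0,0.01,0,0],
  ],
  hand=5.6,
)

```text
t: 23.12
tool_pos: [0.5798, 0.025, 0.0036]
ee_rot: [[0.233, 0.972, 0.002], [0.972, -0.233, -0.0], [0.0, 0.002, -1.0]]
contact_force: [0.5, -0.3, 0.4]
gripper_width: 0.0557
```

Emit:
play_rows(
  moves=[
    [0,0,0,0,0,0],
    [0,0,0,0,0,0],
    [0,0,0,0,0,0],
    [0,0,0,0,0,0],
    [0,0,0,0,0,0],
    [0,0,0,0,0,0],
  ],
)

```text
t: 23.88
tool_pos: [0.5798, 0.025, 0.0036]
ee_rot: [[0.233, 0.972, 0.002], [0.972, -0.233, -0.0], [0.0, 0.002, -1.0]]
contact_force: [-0.6, -0.9, -0.4]
gripper_width: 0.0563
```

```bash
cat > tri.py <<'E'
# two-view triangulation along the level: ball and mark midpoint (mm, stand y relative to L)
from lv import *
import sys
def feats(c,off):
    g=cv2.cvtColor(ball(c),cv2.COLOR_RGB2GRAY).astype(float)
    side=255-g[:,[3,4,5,6,7,8,9,10,118,119,120,121,122,123,124]].mean(1)
    side-=cv2.blur(side.reshape(-1,1),(1,61)).ravel()
    L=[]
    for lo,hi in off:
        w=np.clip(side[lo:hi],0,None)**2; L.append((w*np.arange(lo,hi)).sum()/w.sum())
    return g,L
def ballrow(g,xs,lo,hi):
    m=(g<100).astype(np.uint8); m[:lo]=0;m[hi:]=0;m[:,:xs[0]]=0;m[:,xs[1]:]=0
    m=cv2.morphologyEx(m,cv2.MORPH_OPEN,cv2.getStructuringElement(cv2.MORPH_ELLIPSE,(27,27)))
    n,l,s,ce=cv2.connectedComponentsWithStats(m); k=1+np.argmax(s[1:,4]); return ce[k],s[k]
for n in sys.argv[1:]:
    T,C=load(f'pics/t{n}.npz'),load(f'pics/s{n}.npz')
    g,L=feats(T,((212,245),(298,330))); bt,s1=ballrow(g,(25,100),190,320)
    h,M=feats(C,((200,228),(284,312))); bs,s2=ballrow(h,(30,115),190,340)
    def par(c): p=-c['R'].T@c['t']; y=(S@(p[:2]-np.array([.5936,.1745])))[1]*1e3; return -y/(p[2]*1e3-62)
    a,b=par(T),par(C); yt,ys=-65+bt[1]/4,-65+bs[1]/4; d=(ys-yt)/(a-b); yb=yt+a*d
    mt,ms=-65+np.mean(L)/4,-65+np.mean(M)/4; dm=(ms-mt)/(a-b); ym=mt+a*dm
    print(n,'ball',bt.round(1),s1.tolist(),bs.round(1),s2.tolist(),'z',62-d,'y',yb,'| lines',np.round(L,1),np.round(M,1),'z',62-dm,'y',ym,'| off',yb-ym)
E
python3 bc.py 8 | head -2; python3 tri.py 6 7 8
```

```text
23.88 [0.5798 0.025  0.0036] stand [ 0.0577 -0.1477] toolx deg 76.53 F [-0.6 -0.9 -0.4] w 0.05627898356389773 z [ 1.7e-03 -1.0e-04 -1.0e+00]
plate (array([-2.10206256e-05,  1.96722205e-03,  3.83899585e-02]), np.int64(2766))
6 ball [ 59.8 247.7] [36, 220, 49, 58, 2240] [ 69.  279.6] [31, 251, 71, 64, 3127] z 52.88030575793296 y -1.6421928829116423 | lines [229. 317.] [213.8 299.6] z 66.63621163598354 y 2.5075181723191666 | off -4.149711055230809
7 ball [ 60.4 255.9] [36, 222, 47, 66, 2183] [ 72.1 286.5] [44, 255, 58, 64, 2812] z 53.26510387961238 y 0.3621369133211054 | lines [228.8 317.2] [213.3 298.8] z 66.83819619041897 y 2.480012663564155 | off -2.1178757502430496
8 ball [ 60.4 255.8] [36, 222, 47, 66, 2180] [ 65.1 285. ] [30, 255, 71, 64, 3544] z 53.663903507071964 y 0.267731280287399 | lines [228.8 317.3] [213.1 299.7] z 66.74406644704916 y 2.509554718802664 | off -2.241823438515265
```

Emit:
play_rows(
  moves=[
    [0,0,0,0,0,0],
    [0,0,0,0,0,0],
    [0,0,0,0,0,0],
    [0,0,0,0,0,0],
    [0.1,0.4,0,0,0,0],
    [0.15,0.65,0,0,0,0],
    [0.2,0.85,0,0,0,0],
    [0.2,0.85,0,0,0,0],
  ],
  hand=3,
)

```text
t: 24.98
tool_pos: [0.5813, 0.0277, 0.0039]
ee_rot: [[0.237, 0.972, -0.0], [0.971, -0.237, -0.007], [-0.007, 0.001, -1.0]]
contact_force: [-7.4, -18.0, 12.9]
gripper_width: 0.0429
```

Emit:
play_rows(
  moves=[
    [0,0,0,0,0,0],
    [0,0,0,0,0,0],
    [0,0,0,0,0,0],
    [0,0,0,0.007,0,0],
    [0,0,0,0.007,0,0],
    [0,0,0,0.007,0,0],
    [0,0,0,0.007,0,0],
    [0,0,0,0.007,0,0],
  ],
  hand=5.6,
)

```text
t: 25.98
tool_pos: [0.5812, 0.0277, 0.0039]
ee_rot: [[0.237, 0.972, -0.0], [0.972, -0.237, 0.0], [-0.0, -0.0, -1.0]]
contact_force: [0.4, -1.1, 0.3]
gripper_width: 0.056
```

Emit:
play_rows(
  moves=[
    [0,0,0,0,0,0],
    [0,0,0,0,0,0],
    [0,0,0,0,0,0],
    [0,0,0,0,0,0],
    [0,0,0,0,0,0],
    [0,0,0,0,0,0],
  ],
)

```text
t: 26.72
tool_pos: [0.5812, 0.0277, 0.0039]
ee_rot: [[0.237, 0.972, -0.0], [0.972, -0.237, 0.0], [0.0, -0.0, -1.0]]
contact_force: [-0.3, -1.0, 0.9]
gripper_width: 0.056
```

```bash
python3 bc.py 9 | head -2; python3 tri.py 8 9
```

```text
26.73 [0.5812 0.0277 0.0039] stand [ 0.0585 -0.1447] toolx deg 76.29 F [-0.3 -1.   0.9] w 0.056020959588077124 z [-4.e-04  1.e-04 -1.e+00]
plate (array([ 0.00038155, -0.00010309,  0.03858556]), np.int64(2732))
8 ball [ 60.4 255.8] [36, 222, 47, 66, 2180] [ 65.1 285. ] [30, 255, 71, 64, 3544] z 53.663903507071964 y 0.267731280287399 | lines [228.8 317.3] [213.1 299.7] z 66.74406644704916 y 2.509554718802664 | off -2.241823438515265
9 ball [ 60.5 267.7] [38, 243, 45, 50, 1615] [ 71.6 289. ] [41, 258, 60, 63, 2713] z 55.91070782765286 y 2.8865715660818587 | lines [231.1 317. ] [212.5 298.7] z 67.27624245867753 y 2.685390785388385 | off 0.20118078069347378
```

View pics/b9.png

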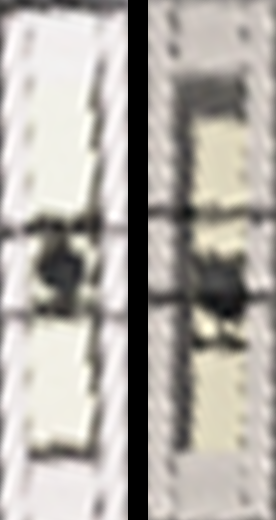

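In this view the ball sits midway between the lines: row 267.7, triangulated 0.2 mm off the midpoint, with plate slope about 0. Retreating straight up, then a last check.

Emit:
play_rows(
  moves=[
    [0,0,1.5,0,0,0],
    [0,0,5,0,0,0],
    [0,-1,10,0,0,0],
    [0,-6,14,0,0,0],
    [-1,-12,16,0,0,0],
    [-2,-18,18,0,0,0],
    [-3,-24,20,0,0,0],
    [-3,-24,20,0,0,0],
  ],
)

```text
t: 27.82
tool_pos: [0.5503, -0.2181, 0.2064]
ee_rot: [[0.244, 0.97, 0.002], [0.97, -0.244, -0.003], [-0.002, 0.003, -1.0]]
contact_force: [0.3, 0.5, -0.0]
gripper_width: 0.0556
```

Emit:
play_rows(
  moves=[
    [0,0,0,0,0,0],
    [0,0,0,0,0,0],
    [0,0,0,0,0,0],
    [0,0,0,0,0,0],
    [0,0,0,0,0,0],
    [0,0,0,0,0,0],
    [0,0,0,0,0,0],
    [0,0,0,0,0,0],
  ],
)

```text
t: 28.82
tool_pos: [0.5503, -0.2181, 0.2064]
ee_rot: [[0.244, 0.97, 0.002], [0.97, -0.244, -0.003], [-0.002, 0.003, -1.0]]
contact_force: [0.0, -0.5, -0.1]
gripper_width: 0.0561
```

```bash
python3 bc.py 10 | head -2; python3 tri.py 10; python3 - <<'E'
from seg import *
c=load('pics/t10.npz'); a=load('pics/top0.npz')
for n,b,lo,hi in (('puck',(312,163,342,194),.031,.041),('case',(308,245,346,276),.022,.03),('short',(468,215,497,264),.0035,.02),('driver',(160,150,184,226),.005,.04)):
    print(n,rect(blob(a,b,lo,hi)),rect(blob(c,b,lo,hi)))
print('post',rect(blob(c,(318,100,480,280),.084,.1)))
E
```

```text
28.82 [ 0.5503 -0.2181  0.2064] stand [ 0.0837 -0.3912] toolx deg 75.85 F [ 0.  -0.5 -0.1] w 0.05609628634713071 z [ 0.002  -0.0029 -1.    ]
plate (array([ 0.00018582, -0.00144176,  0.03867808]), np.int64(2869))
10 ball [ 60.8 268.3] [39, 244, 44, 49, 1549] [ 67.9 289.3] [30, 258, 71, 63, 3087] z 55.99498621488101 y 3.0199851018071513 | lines [231.1 317. ] [212.5 298.8] z 67.25110654993539 y 2.67959964325666 | off 0.3403854585504913
puck (array([675.5,  11. ]), array([52.8, 54.4]), 43.3) (array([676.1,  11.4]), array([54.3, 53. ]), 88.4)
case (array([473.4,  17.3]), array([69.7, 51. ]), 82.8) (array([473.3,  17.2]), array([69.4, 51.5]), 82.8)Traceback (most recent call last):
  File "<stdin>", line 4, in <module>
  File "seg.py", line 6, in blob
    n,l,st,_=cv2.connectedComponentsWithStats(m); k=1+np.argmax(st[1:,4]); return W[l==k]
                                                      ~~~~~~~~~^^^^^^^^^^
    return _wrapfunc(a, 'argmax', axis=axis, out=out, **kwds)
    return bound(*args, **kwds)
ValueError: attempt to get argmax of an empty sequence
```

```bash
python3 - <<'E'
from seg import *
c=load('pics/t10.npz'); a=load('pics/top0.npz')
b=(160,150,184,226); print('driver',rect(blob(a,b,.005,.04)),rect(blob(c,b,.005,.04)))
print('post',rect(blob(c,(318,120,380,220),.084,.1)))
print(workorder.hand_in())
E
```

```text
driver (array([660.9, 403.6]), array([ 25.4, 157.6]), 85.6) (array([661. , 403.5]), array([ 25.5, 158.1]), 85.5)
post (array([ 739.2, -102.7]), array([19.1, 24.6]), 87.1)
the job is handed in; nothing more can be done
None
```

The job is done and handed in at about 29 s of the 72 s. The level lies lengthways on the free strip, and the post stands upright on the bench at (0.74, -0.10). The long wedge is in under the ball foot, let go and carrying the corner.

Last checks, with the gripper clear:
- **Ball:** it triangulates 0.3 mm from the midpoint of the two lines, clear of both, and moved only about 0.1 mm between the last two looks.
- **Plate slope:** depth gave -0.0014 rad on the last look and -0.0001 rad on the one before. That is within its noise and disagrees slightly with the ball.
- **Bystanders:** puck, case and screwdriver are where they started, to under 1 mm.
- **Check that failed:** the short wedge was hidden from the top camera by the arm at the end, so I could not re-measure it. I never moved the gripper onto it.

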